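# Zero a bench gauge, then press and hold a sample block in it

### The arm

A 6-joint arm with a two-finger parallel gripper is mounted at the origin on a cart in front of the work surface, level with it; the furniture and walls round the work are solid. World frame = base frame: x ahead of the robot, y to its left, z up, the work surface at z = 0. Lengths are in mm, angles in rad, forces in N, time in s.
With the tool pointing down it reaches from about 425 to 925 mm from the base axis. Payload 12.5 kg.
Tool frame: the origin (TCP) lies midway between the tips of the shut fingers; the grasp point (between the pads) lies 19 mm behind it; z points along the fingers, y is the line along which they close (so a half turn about z gives the same grasp; the last joint's range is limited). The gripper opens to 85 mm and grips with 20 to 120 N. Pads are 22 mm wide; open, the fingers measure 114 mm over their backs; the gripper's body (76 mm by 85 mm) begins 54 mm behind the grasp point. The pads swing forward as they close: fully open they stand 13 mm farther back than shut.
Start: joints at [-1.454, 0.491, 1.559, -0, 1.092, -0.106], TCP at [138.123, -609.563, 231.327] pointing down, gripper open.
Joint ranges: [-3.1, 3.1], [-0.84, 2.19], [0.05, 2.79], [-1.13, 4.28], [0.06, 2.93], [-2.69, 2.69]. Speed limits (rad/s): [2.22, 2.22, 2.79, 3.14, 3.14, 3.14].

### API

Orientations are given as a unit quaternion [w, x, y, z].
In Python, from plant import * gives the robot as it stands. Calls block until the motion is done:
- movep(position, orientation): joint-space move of the TCP to a pose.
- move_linear(position, v=150, attitude=None, until_force=None): straight line of the TCP; attitude=None keeps the orientation; v is the mean speed in mm/s. With until_force (N) it stops when the force on the tool has changed by that much, and returns True; else False.
- movej(angles): joint-space move.
- let_go() and close_gripper(grasp_force=None): open the fingers fully, or close them until they stop; grasp_force is the grip in N (None keeps the last).
- pause(seconds).
- solve_ik(position, orientation): joint angles nearest the present ones, or None.
- state(): the state.
- capture(name): name is "scene" or "side" or "wrist"; returns a dict with "frame" (480x640x3 uint8, red, green, blue), "K" (3x3 intrinsics, pixels), "dist_coeffs" ([k1, k2, p1, p2, k3] as OpenCV has them; the pictures are not rectified), "T" (4x4, takes a point from camera to world coordinates); the wrist camera has in their place "tool_from_camera" (4x4, takes a point from camera to tool coordinates, whose origin is the TCP and whose axes are the flange's). Camera axes: x right, y down, z forward; pixel columns grow to the right and rows downward; lengths in mm; the calibration is good to about 2 mm. A picture is of the moment at which its call begins: read the wrist's pose just before it. There is no depth.
A pose or a line that the arm cannot do raises IKError and nothing moves.
- sign_off(): hands the job in; it is judged then, once.
The state is a dict: "time": time; "q": joint angles; "qvel": joint speeds; "effort": joint torques, N m; "eef_pos": TCP position; "ee_rot": TCP orientation; "ft_force": force on the tool from outside, world axes, zero at the start; "torque": the same for the moment, N m; "opening": opening from 0.0 (shut) to 1.0 (fully open); "finger_force": force on a finger pad.
Only numpy, scipy, OpenCV 4.12 (cv2) and the standard library are available. Lean on these libraries where they do the work, as an engineer would, in place of code of your own. Each camera call takes 0.05 s, during which the arm holds its last target. There are 200 camera calls.

### The job

Take the orange-handled push rod from its holder and, while the gauge's plunger is still fully out, press the recessed red zero button all the way down with the rod's nose and let it come up again. Then set the rod's nose on the middle of the bevel of the aluminium block and push the block fully home, so that it is square and flush against the fence with the plunger pushed in, bearing down flat on the bed as well: one firm diagonal push, without forcing it, no fingers on the block. The program finishes while still holding that push with the rod in the gripper; leave the brown bottle and the white film carton where they are.

Things in the scene. Friction and masses are not known exactly. Their poses are not given: they have to be found in the camera images.
- gauge: bench thickness gauge, fixed; origin at the middle of its place on the worktop, x from the open loading side towards the fence and head, z up. White head, x 35 to 91 mm, y -55 to 55 mm, top at z 50 mm, with a display and a round grey collar (26 mm outside, 18 mm bore, rim at z 58 mm) on top. It carries bed, fence, plunger and button.
- bed: dark steel bed plate of the gauge, same frame as the gauge; 176 x 140 mm, x -85 to 91 mm, its top at z 12 mm; bed, fence and block slide easily on one another (friction about 0.2), the rod's nose grips the block better (about 0.6 or more)
- fence: upright aluminium bar on the bed in front of the head, same frame as the gauge; its face towards the loading side lies at x 20 mm, runs along y from -65 to 65 mm, top at z 47 mm
- fence_face (a point): point of the gauge at the foot of the fence's face: x 20, y 0, z 12 mm in the gauge's frame
- plunger (a joint): steel plunger, 8 mm diameter, that comes out of the fence's face at y 0, z 24 mm and points to the loading side (-x of the gauge); m pushed in: 0 fully out (8 mm proud of the fence), 0.008 flush with the fence, stop at 0.010. Spring: 1 N at first, 3 N when flush
- well_rim (a point): centre of the collar's rim (gauge frame x 64, y -30, z 58 mm). The red zero button, 15 mm diameter, lies in the collar's bore with its top 5 mm below the rim
- zero_button (a joint): zero button, m pressed down: 0 up, 0.003 all the way down; spring 1 N at first, 3.2 N when down
- sample_block: bare aluminium block, 44 (x) x 70 (y) x 34 mm high, 0.28 kg give or take a fifth; origin at the centre of its underside. Its +x face is plain and goes against the fence; the upper edge of its -x side is cut to a 45 degree bevel, 16 mm wide and 16 mm high, over the whole length, above an upright -x face 18 mm high. It lies loose on the bed, 15 to 35 mm short of the fence and somewhat askew. Flush at the fence its origin stands at x -2 mm in the gauge's frame
- bevel_mid (a point): middle of the bevel of the block: x -14, y 0, z 26 mm in the block's frame; the bevel faces to -x and up
- push_rod: push rod, 85 mm long, 60 g, upright in its holder; origin at the tip of its nose, z along the rod to the handle. Steel shank: round nose of 8 mm diameter up to z 20 mm, then 10 mm diameter; orange square handle 18 x 18 mm, sides along its x and y, z 40 to 85 mm. In the holder the handle's shoulder rests on the holder's top, the nose 6 mm above the worktop
- nose (a point): tip of the rod's round nose, the rod's origin
- rod_holder: grey block 62 x 62 x 46 mm high, fixed, with one upright hole (13 mm diameter, 44 mm deep) in the middle of its top; origin at the centre of its underside
- brown_bottle: bystander: brown glass bottle with black cap, 56 mm diameter, 112 mm high, loose; origin at the centre of its underside
- film_carton: bystander: white flat carton 40 x 110 x 30 mm high, loose; origin at the centre of its underside
Things that resemble listed ones, but are neither listed nor needed, are in the scene too. There is more than one size of the push_rod; the one meant has the size given above. Leave any turquoise look-alike of the rod_holder alone.

How it is judged:
By the outcome, as a careful person would: the job done as asked, in the order asked, and still so for the second after the job is handed in, while the arm keeps its last pose, push and grip.
It also fails if it takes over 51 s, if anything falls off the work surface, if the arm or the gripper's body presses on something with over 40 N, if the wrist force passes 120 N, or if a joint passes its speed limit or range.

## Working session

There is one attempt and no reset: what is moved stays moved. The work goes in short steps, each a Python script; the robot and the scene stay as the last script left them, time stands still between calls to the robot, and variables do not carry over. Pictures are saved under pics/ and viewed, at most 10 in all, crops included, and the job is handed in when it is done.

```bash
mkdir -p pics; ls; python3 - <<'E'
from plant import *
import cv2,pickle
s=state();print(s)
for n in("scene","side"):
    c=capture(n);pickle.dump(c,open(n+".pkl","wb"));cv2.imwrite(f"pics/{n}0.png",c["frame"][:,:,::-1]);print(n,c["K"],c["dist_coeffs"],c["T"])
c=capture("wrist");pickle.dump((s,c),open("wrist0.pkl","wb"));print(c["tool_from_camera"],c["K"])
E
```

```text
pics
{'time': 0.0, 'q': array([-1.45356084e+00,  4.91573894e-01,  1.55944112e+00, -7.88428778e-06,
        1.09172379e+00, -1.05606470e-01]), 'qvel': array([0.00165469, 0.00124147, 0.0009926 , 0.00103694, 0.00084452,
       0.00108598]), 'effort': array([-3.51537979e-03, -6.18446088e+01, -2.61598545e+01, -2.28079648e-04,
        3.97815340e-03, -1.67558511e-05]), 'eef_pos': array([ 138.1161067 , -609.31510096,  230.72170778]), 'ee_rot': array([-5.73045962e-04,  9.93798736e-01,  1.11192370e-01, -6.82938417e-06]), 'ft_force': array([ 0.45318146, -0.30920844, -0.1498887 ]), 'torque': array([-0.02041699, -0.04853434, -0.03243922]), 'finger_force': 0.0, 'opening': 0.999905720010957}
scene [[537.85059419   0.         323.26499546]
 [  0.         537.85059419 238.78007986]
 [  0.           0.           1.        ]] [-0.0844289  0.         0.         0.         0.       ] [[-7.30294193e-01 -2.74228309e-01  6.25675016e-01  4.64206568e+00]
 [-6.82711366e-01  2.60813720e-01 -6.82555049e-01  4.72055467e+02]
 [ 2.39912886e-02 -9.25621433e-01 -3.77689529e-01  4.07815323e+02]
 [ 0.00000000e+00  0.0
[... 204 characters left out ...]
0.          0.          0.        ] [[-8.48215872e-01 -2.52115928e-01  4.65797588e-01  5.03972719e+01]
 [-5.29583354e-01  4.17724027e-01 -7.38273735e-01  6.59381841e+02]
 [-8.44427626e-03 -8.72894149e-01 -4.87836549e-01  5.59374005e+02]
 [ 0.00000000e+00  0.00000000e+00  0.00000000e+00  1.00000000e+00]]
[[-1.26317472e-04 -9.53017907e-01 -3.02913938e-01  7.69879394e+01]
 [ 9.99999506e-01  1.78212766e-04 -9.77694749e-04  2.43052853e-01]
 [ 9.85743734e-04 -3.02913912e-01  9.53017413e-01 -1.42901780e+02]
 [ 0.00000000e+00  0.00000000e+00  0.00000000e+00  1.00000000e+00]] [[379.68770538   0.         316.0641846 ]
 [  0.         379.68770538 239.06593937]
 [  0.           0.           1.        ]]
```

View pics/scene0.png

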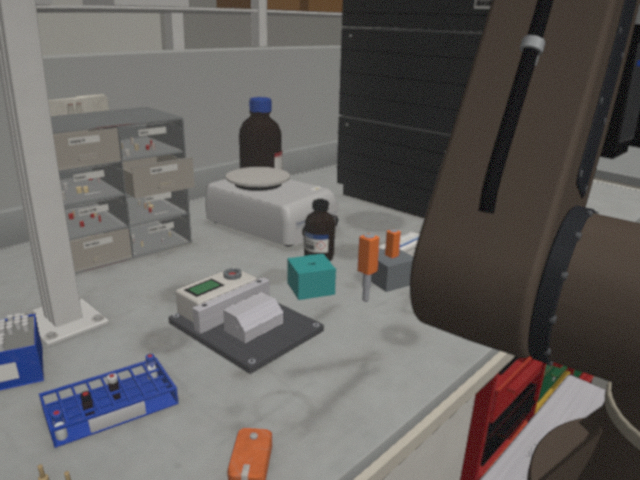

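View pics/side0.png

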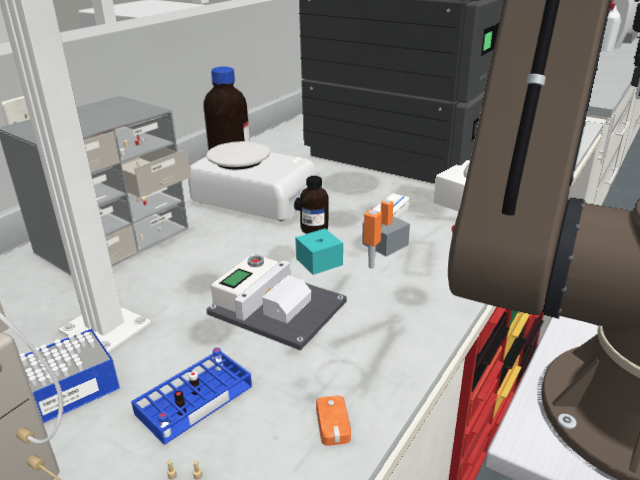

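Scene: the gauge is at scene (245,315) / side (277,300), with the collar at side (256,260) and the block at side (288,298). The candidates for the rod are the nearer orange rod, side (372,235), which stands in front with its shank showing, and the one in the grey holder, side (387,212). The turquoise holder, side (320,250), is a look-alike. The rod in the grey holder fits the description. I'll check it in an enlarged crop.

```bash
cat > h.py <<'E'
import numpy as np,cv2,pickle
from scipy.spatial.transform import Rotation as R
from scipy.optimize import least_squares
def rot(q): return R.from_quat(np.r_[q[1:],q[0]])
def wristT(s,c):
    T=np.eye(4);T[:3,:3]=rot(s["ee_rot"]).as_matrix();T[:3,3]=s["eef_pos"];return T@c["tool_from_camera"]
def ray(c,uv,T=None):
    T=c["T"] if T is None else T
    p=cv2.undistortPoints(np.array([[uv]],float),c["K"],np.array(c["dist_coeffs"],float))[0,0]
    return T[:3,3],T[:3,:3]@np.r_[p,1]
def atz(c,uv,z,T=None):
    o,d=ray(c,uv,T);return o+d*(z-o[2])/d[2]
def proj(c,P,T=None):
    T=c["T"] if T is None else T
    M=np.linalg.inv(T);return cv2.projectPoints(np.atleast_2d(np.array(P,float)),cv2.Rodrigues(M[:3,:3])[0],M[:3,3],c["K"],np.array(c["dist_coeffs"],float))[0][:,0]
def down(yaw): # tool z down, tool x axis at yaw
    q=(R.from_euler('z',yaw)*R.from_euler('x',np.pi)).as_quat();return np.r_[q[3],q[:3]]
E
python3 - <<'E'
from h import *
c=pickle.load(open("side.pkl","rb"))
for n,uv,z in[("bot",(301,344),0),("left",(208,311),0),("right",(346,298),12),("collar",(256,260),58),("rodA base",(371,267),0),("holder nearbot",(389,254),0),("rodB shoulder",(387,223),46),("bottle",(314,232),0),("turq top",(320,241),46)]:print(n,atz(c,uv,z).round())
s=pickle.load(open("scene.pkl","rb"))
a=cv2.resize(c["frame"][185:285,340:440],(400,400),interpolation=3);b=cv2.resize(s["frame"][215:315,340:440],(400,400),interpolation=3)
cv2.imwrite("pics/rods.png",np.hstack([a,b])[:,:,::-1])
E
```

```text
bot [445. 115.   0.]
left [617. 126.   0.]
right [439.  -4.  12.]
collar [586.  36.  58.]
rodA base [ 458. -123.    0.]
holder nearbot [ 451. -180.    0.]
rodB shoulder [ 472. -208.   46.]
bottle [ 615. -178.    0.]
turq top [542. -87.  46.]
```

View pics/rods.png

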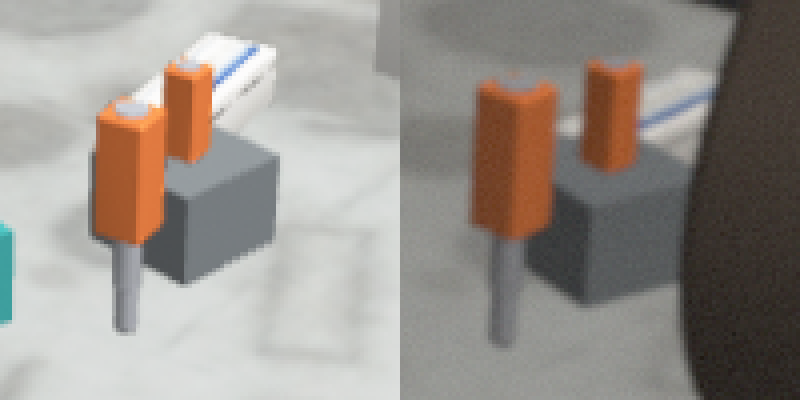

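The left rod (A) is thicker and longer, stands loose on the worktop, and isn't in a holder. The slimmer rod in the grey holder, at crop (188,110), is the one meant, with the white/blue carton behind it. Next: close wrist views over the holder and the gauge.

```bash
python3 - <<'E'
from plant import *
from h import *
for n,p in[("hold",[490,-195,250]),("gauge",[540,55,250])]:
    movep(p,down(0.0)); s=state();c=capture("wrist");pickle.dump((s,c),open(n+".pkl","wb"))
    cv2.imwrite(f"pics/{n}.png",c["frame"][:,:,::-1]);print(s["time"],s["eef_pos"],s["q"])
E
```

```text
2.1167 [ 489.87338711 -195.66559452  249.95263321] [-5.05214052e-01  3.32410177e-01  1.77218904e+00 -1.14309627e-04
  1.03700152e+00  1.06638623e+00]
3.1667 [540.08337055  54.05188995 249.96258685] [-2.18426794e-02  3.54504460e-01  1.73697403e+00 -2.93936707e-04
  1.05016357e+00  1.54958629e+00]
```

View pics/hold.png

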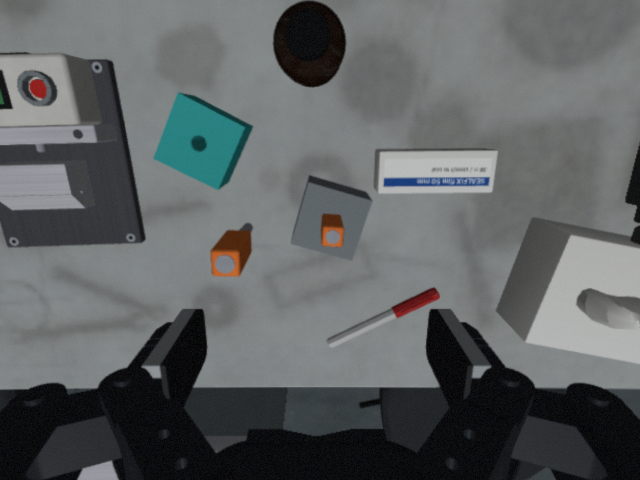

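View pics/gauge.png

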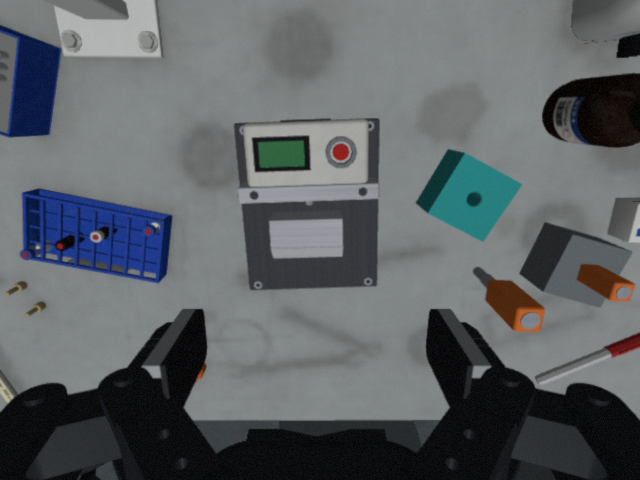

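The holder view shows the rod's handle top at (333,237), the grey holder top with corners at (311,177), (371,199), (353,259) and (292,243), rod A at (225,263), the carton at (437,170), the bottle at (310,42) and a red screwdriver at (385,318). The gauge view shows bed corners at (235,125), (379,119), (378,286) and (249,290), the collar at (341,152) and the block at (306,238). One enlarged crop next, for the details.

```bash
python3 - <<'E'
from h import *
g=pickle.load(open("gauge.pkl","rb"))[1]["frame"];h=pickle.load(open("hold.pkl","rb"))[1]["frame"]
a=cv2.resize(g[195:270,255:355],(800,600),interpolation=3)[:300*2]
a=cv2.resize(g[200:275,255:355],(400,300),interpolation=3);
g5=cv2.convertScaleAbs(cv2.resize(g[195:265,260:350],(450,350),interpolation=3),alpha=1)
h5=cv2.resize(h[170:265,285:380],(350,350),interpolation=3)
cv2.imwrite("pics/crop.png",np.hstack([g5,h5])[:,:,::-1])
E
```

```text
(no output)
```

View pics/crop.png

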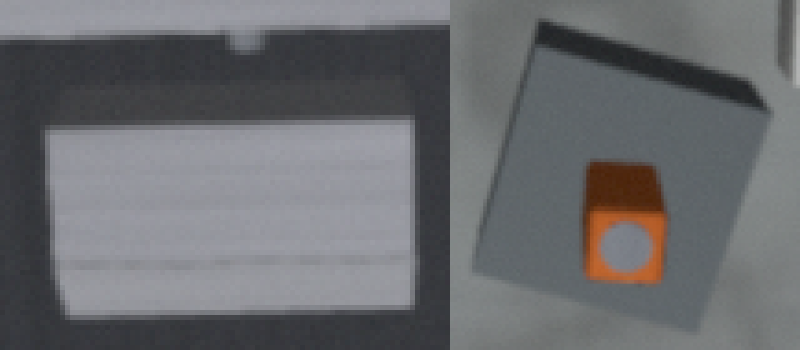

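```bash
cat > fit.py <<'E'
from h import *
def fit(s,c,P,uv,x0):
    T=wristT(s,c);P=np.array(P,float);uv=np.array(uv,float)
    def W(p): return R.from_euler('z',p[2]).apply(P)+[p[0],p[1],0]
    r=least_squares(lambda p:(proj(c,W(p),T)-uv).ravel(),x0,x_scale=[10,10,.1]);return r.x,r.fun.reshape(-1,2)
E
python3 - <<'E'
from fit import *
np.set_printoptions(precision=2,suppress=True)
s,c=pickle.load(open("gauge.pkl","rb"))
G=fit(s,c,[[91,70,12],[91,-70,12],[-85,-70,12],[-85,70,12],[64,-30,58]],[(235,125),(379,119),(378,286),(249,290),(341,152)],[530,55,0]);print("gauge",*G)
B=fit(s,c,[[22,35,46],[22,-35,46],[-22,-35,30],[-22,35,30],[-6,35,46],[-6,-35,46]],[(269.2,220.8),(342.6,218.8),(342.8,256.6),(273.2,258.6),(272,248.4),(342.4,246.6)],[500,55,0]);print("block",*B)
s,c=pickle.load(open("hold.pkl","rb"))
print("rod",*fit(s,c,[[9,9,91],[9,-9,91],[-9,-9,91],[-9,9,91]],[(322.2,227),(343.1,226.5),(343.1,246.5),(322.5,245.7)],[472,-208,0]))
print("holder",*fit(s,c,[[31,31,46],[31,-31,46],[-31,-31,46],[-31,31,46]],[(308.6,182.2),(372.1,200.4),(352,260.1),(291.5,243.3)],[472,-208,-.2]))
T=wristT(s,c)
for n,uv,z in[("rodA top",(225,263),110),("carton",(437,170),30),("carton c",(376,190),30),("bottle",(310,42),112)]:print(n,atz(c,uv,z,T))
g=G[0];b=B[0];print("block in gauge",R.from_euler('z',-g[2]).apply([*(b[:2]-g[:2]),0]),b[2]-g[2])
E
```

```text
gauge [523.5   59.87   0.04] [[-1.58 -1.37]
 [ 0.88 -0.93]
 [-0.56  0.82]
 [ 0.95  1.03]
 [ 0.33  0.92]]
block [503.99  62.9    0.03] [[-0.3  -0.07]
 [ 0.48 -0.18]
 [-0.43 -0.04]
 [ 0.48 -0.15]
 [-1.15  0.36]
 [ 0.91  0.15]]
rod [ 473.11 -209.58    0.01] [[-0.32 -0.81]
 [ 0.59 -0.46]
 [ 0.28  0.19]
 [-0.56  1.14]]
holder [ 473.14 -209.81   -0.28] [[-0.26 -0.4 ]
 [ 0.58 -0.12]
 [ 0.29  0.27]
 [-0.61  0.35]]
rodA top [ 456.97 -123.16  110.  ]
carton [ 519.91 -309.96   30.  ]
carton c [ 501.   -253.35   30.  ]
bottle [ 614.61 -191.84  112.  ]
block in gauge [-19.39   3.73   0.  ] -0.006835648779021129
```

```bash
cat > geo.py <<'E'
from h import *
G=np.array([523.5,59.87,0]);GY=0.038;L=48.0   # L: TCP to nose along the rod
def gw(p): return G+R.from_euler('z',GY).apply(np.array(p,float))
def att(yaw,tilt): # tool z tilted by tilt from down toward heading yaw
    q=(R.from_euler('z',yaw)*R.from_euler('y',-tilt)*R.from_euler('x',np.pi)).as_quat();return np.r_[q[3],q[:3]]
def tcp(nose,q,off=(0,0,L)): return np.array(nose)-rot(q).apply(off)
E
python3 - <<'E'
from plant import *
from geo import *
np.set_printoptions(precision=2,suppress=True)
print(rot(att(0,np.pi/4)).apply([[0,0,1],[1,0,0]]))
for rel in(0,.2,.35,.5): # tool tilt is rod tilt minus rel
  off=(L+19)*np.array([-np.sin(rel),0,np.cos(rel)])*0
  for nm,n,yaw,t in[("hold",[473,-209.6,6],0,-rel),("button",gw([64,-30,70]),GY,-rel),("bevel",gw([-55,0,70]),GY,np.pi/4-rel),("push",gw([-16,0,38]),GY,np.pi/4-rel)]:
    q=att(yaw,t); rt=np.pi/4 if nm in("bevel","push") else 0
    d=R.from_euler('z',yaw).apply([np.sin(rt),0,-np.cos(rt)])
    gp=np.array(n)-d*(L+19); p=gp+rot(q).apply([0,0,19])
    print(rel,nm,p,solve_ik(p,q))
E
```

```text
[[ 0.71 -0.   -0.71]
 [ 0.71 -0.    0.71]]
0 hold [ 473.  -209.6   54. ] [-0.54  0.6   1.98 -0.    0.56  1.03]
0 button [588.59  32.32 118.  ] [-0.06  0.58  1.76 -0.    0.81  1.48]
0 bevel [434.62  56.49 103.94] [-0.06  0.56  2.63  3.04  0.83 -1.58]
0 push [473.59  57.97  71.94] [-0.05  0.66  2.55  3.06  0.85 -1.58]
0.2 hold [ 469.23 -209.6    54.38] [-0.5   0.65  1.88 -0.13  0.8   1.17]
0.2 button [584.82  32.18 118.38] [-0.05  0.64  1.64 -0.02  1.06  1.49]
0.2 bevel [431.69  56.38 101.54] [-0.05  0.45  2.51  3.01  0.4  -1.53]
0.2 push [470.66  57.86  69.54] [-0.04  0.56  2.44  3.04  0.44 -1.54]
0.35 hold [ 466.48 -209.6    55.15] [-0.47  0.69  1.8  -0.19  0.97  1.23]
0.35 button [582.08  32.08 119.15] [-0.05  0.69  1.56 -0.03  1.24  1.5 ]
0.35 bevel [429.21  56.29 100.15] [-0.04  0.41  2.42  2.86  0.12 -1.36]
0.35 push [468.18  57.77  68.15] [-0.03  0.52  2.35  2.96  0.17 -1.45]
0.5 hold [ 463.89 -209.6    56.33] [-0.45  0.74  1.73 -0.23  1.14  1.27]
0.5 button [579.49  31.98 120.33] [-0.04  0.75  1.47 -0.04  1.42  1.51]
0.5 bevel [426.54  56.18  99.14] [-0.04  0.4   2.33  0.16  0.13  1.34]
0.5 push [465.51  57.67  67.14] [-0.03  0.5   2.27  0.21  0.09  1.3 ]
```

```bash
python3 - <<'E'
from plant import *
from geo import *
np.set_printoptions(precision=2,suppress=True)
q=att(0.01,0)
movep([473,-209.6,200],q);move_linear([473,-209.6,54],v=120)
print(state()["eef_pos"],state()["ft_force"]);close_gripper(60);pause(.2)
s=state();print(s["opening"],s["finger_force"],s["ft_force"],s["eef_pos"])
move_linear([473,-209.6,165],v=120);s=state();print(s["time"],s["opening"],s["finger_force"],s["ft_force"])
c=capture("wrist");pickle.dump((s,c),open("held.pkl","wb"))
w=c["frame"];z=capture("side");pickle.dump(z,open("sideh.pkl","wb"))
cv2.imwrite("pics/held.png",np.hstack([cv2.resize(w[200:480,160:480],(457,400)),cv2.resize(z["frame"][120:280,320:450],(325,400),interpolation=3)])[:,:,::-1])
print(proj(c,[tcp([0,0,0],q)*0+np.array(s["eef_pos"])-[0,0,L]],wristT(s,c)),proj(z,[np.array(s["eef_pos"])-[0,0,L]]))
E
```

```text
[ 473.27 -209.68   54.55] [ 0.38  0.14 -0.7 ]
0.19979532504562258 58.43851983547211 [-0.98  0.    5.14] [ 473.03 -209.63   54.17]
7.5583 0.20219213655945076 58.40464532375336 [ 0.91 -0.48 -1.42]
[[315.8  267.78]] [[388.32 188.05]]
```

View pics/held.png

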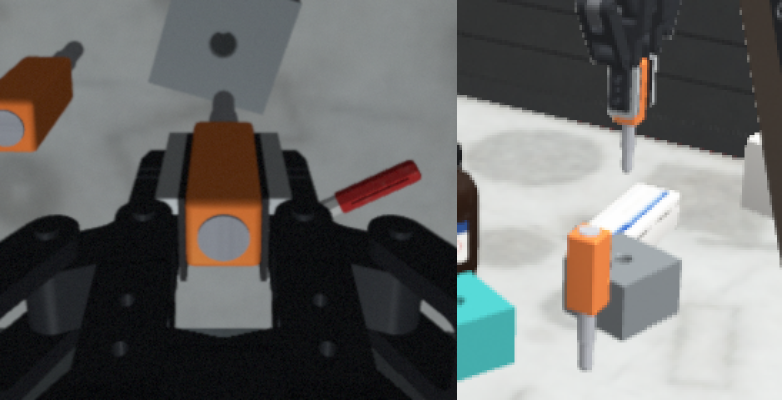

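The rod is held straight: its nose is at wrist pixel (316,266) and side pixel (388,189), within about 1 px of prediction. The holder is empty, and rod A and the carton are untouched. Now the button.

```bash
python3 - <<'E'
from plant import *
from geo import *
np.set_printoptions(precision=2,suppress=True)
move_linear([473,-209.6,230],v=250)
q=att(GY,0); w=gw([64,-30,58]); s0,c0=pickle.load(open("gauge.pkl","rb")); m=atz(c0,(341,152),58,wristT(s0,c0)); print(w,m)
w[:2]=(w[:2]+m[:2])/2
N=lambda z:[w[0],w[1],z+L]
movep(N(110),q);move_linear(N(75),v=120);pause(.3);f0=state()["ft_force"];print(f0)
s=state();c=capture("wrist");pickle.dump((s,c),open("well.pkl","wb"));cv2.imwrite("pics/well.png",cv2.resize(c["frame"][130:350,200:440],(720,660))[60:,:,::-1])
print("hit1",move_linear(N(56),v=30,until_force=3),state()["eef_pos"]-[0,0,L],state()["ft_force"]-f0,state()["time"])
E
```

```text
[588.59  32.32  58.  ] [589.31  32.48  58.  ]
[ 0.16  0.19 -1.21]
hit1 False [589.01  32.38  56.02] [0.01 0.4  0.6 ] 10.7167
```

View pics/well.png

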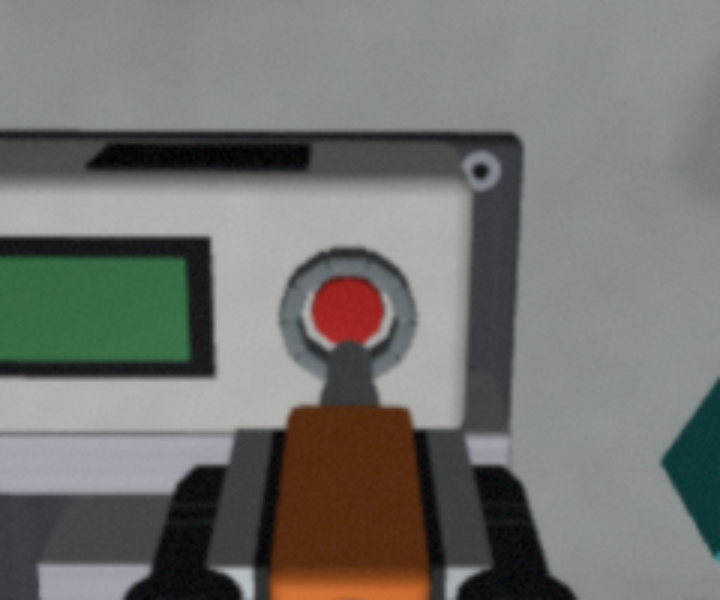

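The nose and the collar line up, both at crop u≈348, and there's no contact at 2 mm below the rim. I'll press now.

```bash
python3 - <<'E'
from plant import *
from geo import *
np.set_printoptions(precision=2,suppress=True)
s,c=pickle.load(open("well.pkl","rb"));print("collar from near",atz(c,(316,255),58,wristT(s,c)))
p0=state()["eef_pos"]; xy=p0[:2]; f0=state()["ft_force"]
h=move_linear([*xy,43+L],v=12,until_force=7);s=state();print(h,s["eef_pos"]-[0,0,L],s["ft_force"]-f0)
pause(.3);s=state();print(s["eef_pos"]-[0,0,L],s["ft_force"]-f0)
move_linear([*xy,56+L],v=40);move_linear([*xy,100+L],v=120);s=state();print(s["time"],s["opening"],s["ft_force"])
E
```

```text
collar from near [590.18  32.28  58.  ]
True [589.13  32.41  49.76] [-0.76 -1.37  7.03]
[589.14  32.4   49.8 ] [-1.84  0.6   6.8 ]
12.4917 0.20171965513825532 [-0.56  0.25 -0.59]
```

```bash
python3 - <<'E'
from plant import *
from geo import *
np.set_printoptions(precision=2,suppress=True)
mid=np.array([503.99,62.9,38.])+R.from_euler('z',.031).apply([-14,0,0]); q=att(GY,np.pi/4); d=rot(q).apply([0,0,1])
pa=tcp(mid-25*d,q);ph=tcp(mid-80*d,q);print(mid,d,ph)
print("ap",solve_ik(pa,q)); print("hov",solve_ik(ph,q))
for z in(230,260):
  for x in (440,480,520):
    for t in(.3,.4,.5,.6): print(z,x,t,solve_ik([x,60,z],att(GY,t)))
E
```

```text
[490.    62.47  38.  ] [ 0.71  0.03 -0.71] [399.55  59.03 128.51]
ap [-0.05  0.62  2.63  3.06  0.89 -1.58]
hov [-0.06  0.47  2.69  3.04  0.81 -1.57]
230 440 0.3 [-0.02  0.14  2.15  0.04  0.55  1.48]
230 440 0.4 [-0.03  0.12  2.21  0.06  0.41  1.45]
230 440 0.5 [-0.03  0.11  2.27  0.13  0.27  1.38]
230 440 0.6 [-0.04  0.1   2.33  0.37  0.12  1.14]
230 480 0.3 [-0.02  0.2   2.07  0.03  0.57  1.49]
230 480 0.4 [-0.03  0.18  2.13  0.06  0.43  1.46]
230 480 0.5 [-0.03  0.17  2.19  0.11  0.29  1.4 ]
230 480 0.6 [-0.03  0.16  2.26  0.31  0.14  1.21]
230 520 0.3 [-0.02  0.26  1.99  0.03  0.6   1.49]
230 520 0.4 [-0.02  0.24  2.05  0.05  0.46  1.47]
230 520 0.5 [-0.03  0.22  2.11  0.1   0.31  1.42]
230 520 0.6 [-0.03  0.21  2.17  0.25  0.16  1.27]
260 440 0.3 [-0.02  0.1   2.1   0.03  0.64  1.49]
260 440 0.4 [-0.03  0.07  2.16  0.05  0.51  1.46]
260 440 0.5 [-0.03  0.05  2.22  0.09  0.37  1.42]
260 440 0.6 [-0.04  0.04  2.28  0.2   0.22  1.32]
260 480 0.3 [-0.02  0.16  2.03  0.03  0.66  1.49]
260 480 0.4 [-0.03  0.13  2.09  0.05  0.52  1.47]
260 480 0.5 [-0.03  0.11  2.15  0.09  0.38  1.43]
260 480 0.6 [-0.03  0.1   2.21  0.18  0.23  1.34]
260 520 0.3 [-0.02  0.22  1.95  0.03  0.68  1.49]
260 520 0.4 [-0.02  0.19  2.01  0.05  0.54  1.47]
260 520 0.5 [-0.03  0.18  2.07  0.08  0.4   1.44]
260 520 0.6 [-0.03  0.16  2.13  0.16  0.25  1.36]
```

```bash
python3 - <<'E'
from plant import *
from geo import *
np.set_printoptions(precision=2,suppress=True)
mid=np.array([490,62.47,38.]); q=att(GY,np.pi/4); d=rot(q).apply([0,0,1])
move_linear([575,35,225],v=250)
movep([440,60,230],att(GY,.6))
j=np.array(state()["q"]);qh=np.array(solve_ik(tcp(mid-80*d,q),q));print(j,qh)
j2=j.copy();j2[3]=qh[3];j2[5]=qh[5];movej(j2);print(state()["eef_pos"],state()["time"])
movej(qh);print(state()["eef_pos"])
move_linear(tcp(mid-20*d,q),v=100);pause(.2)
s=state();c=capture("wrist");z=capture("side");pickle.dump((s,c,z),open("ap.pkl","wb"));print(s["time"],s["ft_force"],s["opening"],rot(s["ee_rot"]).apply([0,0,1]))
n=np.array(s["eef_pos"])+L*d;print(n,proj(c,[n,mid],wristT(s,c)),proj(z,[n,mid]))
cv2.imwrite("pics/ap.png",np.hstack([cv2.resize(c["frame"][100:380,180:460],(400,400)),cv2.resize(z["frame"][230:350,200:320],(400,400),interpolation=3)])[:,:,::-1])
E
```

```text
[-0.04  0.1   2.33  0.37  0.12  1.14] [-0.06  0.47  2.69  3.04  0.81 -1.57]
[485.59  50.17 268.24] 16.1417
[400.57  59.   128.64]
17.7917 [ 0.49  0.88 -0.33] 0.20258622479033814 [ 0.71  0.03 -0.71]
[475.7   61.91  52.65] [[315.74 268.34]
 [315.76 255.74]] [[303.17 290.49]
 [295.56 295.78]]
```

View pics/ap.png

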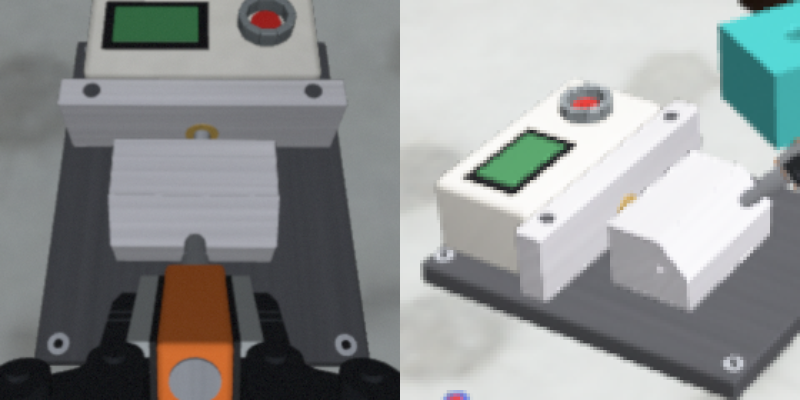

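The nose is in line with the bevel's middle: wrist crop (194,222), with the bevel spanning v 195–248 and u 109–278. The plunger is still proud of the fence. Contact next, then the push.

```bash
python3 - <<'E'
from plant import *
from geo import *
np.set_printoptions(precision=2,suppress=True)
q=att(GY,np.pi/4); d=rot(q).apply([0,0,1]); x=R.from_euler('z',GY).apply([1,0,0])
f0=state()["ft_force"];np.save("f0.npy",f0)
def rep(n):
    s=state();print(n,"nose",np.array(s["eef_pos"])+L*d,"f",np.array(s["ft_force"])-f0,s["time"],s["opening"])
p=np.array(state()["eef_pos"])
print(move_linear(p+30*d,v=20,until_force=4));rep("contact")
p=np.array(state()["eef_pos"])
print(move_linear(p+12*x,v=20,until_force=14));rep("slide");pause(.2);rep("rest")
E
```

```text
True
contact nose [495.92  62.69  32.17] f [-2.65 -0.35  2.74] 19.1833 0.19948502320036698
True
slide nose [503.23  62.97  31.97] f [-5.25 -1.16  5.03] 19.6417 0.20135318808063177
rest nose [503.13  62.99  31.97] f [-5.48 -0.25  5.42] 19.8417 0.2049042440906795
```

```bash
python3 - <<'E'
from plant import *
from geo import *
np.set_printoptions(precision=2,suppress=True)
q=att(GY,np.pi/4); d=rot(q).apply([0,0,1]); x=R.from_euler('z',GY).apply([1,0,0]); f0=np.load("f0.npy")
def rep(n):
    s=state();print(n,"nose",np.array(s["eef_pos"])+L*d,"f",np.array(s["ft_force"])-f0,round(s["time"],2),s["opening"])
p=np.array(state()["eef_pos"])
move_linear(p-22*d,v=60);pause(.3);rep("off")
s=state();c=capture("wrist");pickle.dump((s,c),open("off.pkl","wb"))
n=np.array(s["eef_pos"])+L*d;print(proj(c,[n],wristT(s,c)))
cv2.imwrite("pics/off.png",cv2.resize(c["frame"][140:340,190:440],(750,600),interpolation=3)[:,:,::-1])
E
```

```text
off nose [487.65  62.41  47.36] f [-0.45  0.96 -0.63] 20.66 0.20571780706441078
[[315.75 268.02]]
```

View pics/off.png

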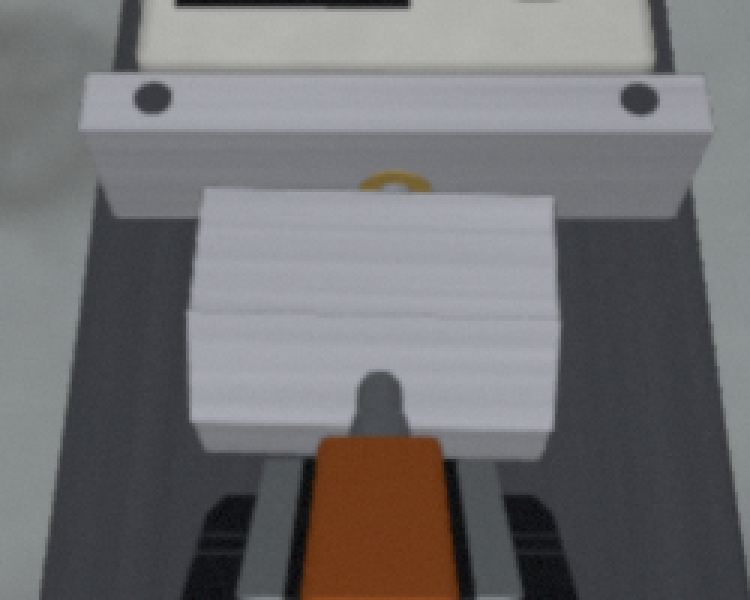

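After backing off, the block sits a few mm short of the fence and slightly askew: its far edge runs from (205,188) to (553,197) against a level fence. The nose hasn't moved in the grip. I'll refit the block and fence from this view.

```bash
python3 - <<'E'
from fit import *
np.set_printoptions(precision=3,suppress=True)
s,c=pickle.load(open("off.pkl","rb"));f=lambda L:[(190+u/3,140+v/3) for u,v in L]
g,r=fit(s,c,[[20,65,47],[20,-65,47],[20,65,12],[20,-65,12]],f([(80,130),(713,131),(113,217),(678,217)]),[524,60,.04]);print(g,r.round(1).tolist())
b,r=fit(s,c,[[22,35,46],[22,-35,46],[-6,35,46],[-6,-35,46],[-22,35,30],[-22,-35,30]],f([(205,188),(553,197),(189,313),(560,321),(189,423),(552,431)]),[505,62,0]);print(b,r.round(1).tolist())
print("block in gauge",R.from_euler('z',-g[2]).apply([*(b[:2]-g[:2]),0]),b[2]-g[2]);print("bevel mid",b[:2]+R.from_euler('z',b[2]).apply([-14,0,0])[:2])
E
```

```text
[523.997  59.882   0.036] [[-1.1, -0.5], [1.4, -0.7], [-0.1, 0.3], [-0.3, 0.5]]
[507.719  63.7     0.009] [[-1.0, -0.5], [0.5, -0.7], [-0.6, -0.2], [0.3, 0.3], [0.6, 0.1], [0.3, 0.7]]
block in gauge [-16.131   4.399   0.   ] -0.02710708523769084
bevel mid [493.719  63.577]
```

```bash
python3 - <<'E'
from plant import *
from geo import *
np.set_printoptions(precision=2,suppress=True)
q=att(GY,np.pi/4); d=rot(q).apply([0,0,1]); x=R.from_euler('z',GY).apply([1,0,0])
move_linear(tcp([482,63.15,38],q),v=40);pause(.3);f0=np.array(state()["ft_force"]);np.save("f0.npy",f0)
def rep(n):
    s=state();print(n,"nose",np.array(s["eef_pos"])+L*d,"f",np.array(s["ft_force"])-f0,round(s["time"],2),s["opening"])
rep("start");p=tcp([482,63.15,38],q)
print(move_linear(p+23.5*x,v=20,until_force=25));rep("near")
print(move_linear(p+33*x,v=5,until_force=8));rep("x push");pause(.2);rep("rest")
c=state(),capture("wrist");pickle.dump(c,open("end1.pkl","wb"))
E
```

```text
start nose [482.11  63.15  38.21] f [0. 0. 0.] 21.43 0.2047560820640367
False
near nose [505.34  64.05  37.96] f [-2.98 -0.44  3.31] 22.76 0.20348557640003503
True
x push nose [508.88  64.02  37.8 ] f [-3.09 -1.3   5.88] 23.77 0.2067735883183986
rest nose [508.74  64.04  37.7 ] f [-2.27 -1.05  5.44] 23.97 0.20154830221037312
```

```bash
cat > push.py <<'E'
from plant import *
from geo import *
import sys
np.set_printoptions(precision=2,suppress=True)
q=att(GY,np.pi/4); d=rot(q).apply([0,0,1]); f0=np.load("f0.npy")
def rep(n):
    s=state();print(n,"nose",np.array(s["eef_pos"])+L*d,"f",np.array(s["ft_force"])-f0,round(s["time"],2),s["opening"])
p=np.array(state()["eef_pos"])
print(move_linear(p+6*d,v=4,until_force=float(sys.argv[1])));rep("push");pause(.4);rep("rest")
s=state();c=capture("wrist");pickle.dump((s,c),open("end2.pkl","wb"))
g=cv2.GaussianBlur(cv2.cvtColor(c["frame"],cv2.COLOR_RGB2GRAY),(3,3),0).astype(float)
T=wristT(s,c)
for nm,P in[("block low x-22 z12",[[-24,y,12] for y in(-24,-18,26,32)]),("bevel low z30",[[-24,y,30] for y in(-24,-18,26,32)]),("fence back top z47",[[35,y,47] for y in(-50,-30,30,50)]),("face top",[[20,y,47] for y in(-55,-45,50,60)])]:
    uv=proj(c,[np.array([524,59.9,0])+R.from_euler('z',.037).apply(k) for k in P],T)
    o=[]
    for u,v in uv:
        u0,v0=int(round(u)),int(round(v)); col=g[v0-9:v0+10,u0-1:u0+2].mean(1); gr=np.diff(col); i=int(np.argmax(abs(gr)));w=abs(gr[max(i-1,0):i+2]);o.append((round(v,1),round(v0-9+max(i-1,0)+.5+(w*np.arange(len(w))).sum()/w.sum(),1),round(gr[i])))
    print(nm,o)
E
python3 push.py 9
```

```text
True
push nose [508.52  64.15  37.35] f [-3.9   0.26  6.12] 24.52 0.20365223552638426
rest nose [508.44  64.16  37.33] f [-5.81 -0.1   5.52] 24.92 0.2077244008549438
block low x-22 z12 [(np.float64(297.9), np.float64(297.4), -22), (np.float64(297.9), np.float64(292.6), -8), (np.float64(297.9), np.float64(292.4), -14), (np.float64(297.9), np.float64(297.3), -19)]
bevel low z30 [(np.float64(287.5), np.float64(287.5), -15), (np.float64(287.5), np.float64(287.5), -15), (np.float64(287.5), np.float64(287.3), -16), (np.float64(287.5), np.float64(296.2), -18)]
fence back top z47 [(np.float64(180.6), np.float64(185.4), -36), (np.float64(180.7), np.float64(182.4), 12), (np.float64(180.8), np.float64(182.4), 12), (np.float64(180.8), np.float64(185.4), -35)]
face top [(np.float64(202.6), np.float64(203.3), -13), (np.float64(202.7), np.float64(194.9), 15), (np.float64(202.8), np.float64(196.5), 37), (np.float64(202.8), np.float64(202.6), -16)]
```

```bash
python3 push.py 18
```

```text
True
push nose [508.28  64.21  36.88] f [-6.61 -0.07  8.74] 25.59 0.20160240193986365
rest nose [508.07  64.25  36.82] f [-5.66  0.1   7.63] 25.99 0.19986645246942933
block low x-22 z12 [(np.float64(297.0), np.float64(296.5), -20), (np.float64(297.0), np.float64(296.4), -11), (np.float64(297.0), np.float64(292.4), -14), (np.float64(297.0), np.float64(296.4), -22)]
bevel low z30 [(np.float64(286.5), np.float64(286.6), -15), (np.float64(286.5), np.float64(286.5), -15), (np.float64(286.5), np.float64(286.3), -16), (np.float64(286.6), np.float64(295.3), -18)]
fence back top z47 [(np.float64(179.5), np.float64(184.4), -36), (np.float64(179.6), np.float64(181.4), 13), (np.float64(179.7), np.float64(181.3), 12), (np.float64(179.7), np.float64(184.3), -35)]
face top [(np.float64(201.5), np.float64(202.4), -13), (np.float64(201.6), np.float64(202.3), -14), (np.float64(201.7), np.float64(195.5), 37), (np.float64(201.7), np.float64(201.5), -16)]
```

```bash
python3 - <<'E'
from plant import *
from geo import *
np.set_printoptions(precision=2,suppress=True)
q=att(GY,np.pi/4); d=rot(q).apply([0,0,1]); x=R.from_euler('z',GY).apply([1,0,0]); f0=np.load("f0.npy")
t=np.array(state()["eef_pos"])
for i in range(14):
    t=t+0.5*x+[0,0,-.25]; move_linear(t,v=5,until_force=35)
    F=[]
    for k in range(4): pause(.03);F.append(np.array(state()["ft_force"])-f0)
    F=np.mean(F,0);n=np.array(state()["eef_pos"])+L*d;print(n,t+L*d,F,state()["time"])
    if F@-d>15: break
E
```

```text
[508.14  64.3   36.73] [508.57  64.26  36.58] [-7.25 -0.99 10.42] 26.425
[508.22  64.33  36.59] [509.07  64.28  36.33] [-10.49  -1.63  14.51] 26.8167
```

```bash
python3 - <<'E'
from plant import *
from fit import *
from geo import *
np.set_printoptions(precision=2,suppress=True)
f0=np.load("f0.npy")
for k in range(3):
    pause(.25);s=state();print(s["eef_pos"],np.array(s["ft_force"])-f0,s["time"])
c=capture("wrist");T=wristT(s,c);g=cv2.GaussianBlur(cv2.cvtColor(c["frame"],cv2.COLOR_RGB2GRAY),(3,3),0).astype(float)
for z in(12,30):
  for y in(-28,-22,-18,26,29,32):
    u,v=proj(c,[np.array([524,59.9,0])+R.from_euler('z',.037).apply([-24,y,z])],T)[0];u0,v0=int(round(u)),int(round(v))
    gr=np.diff(g[v0-4:v0+5,u0-1:u0+2].mean(1));i=int(np.argmin(gr));print(z,y,round(v,1),v0-4+i+.5,round(gr[i]))
E
```

```text
[474.33  63.03  70.54] [-11.34  -1.62  14.79] 27.0667
[474.32  63.02  70.54] [-11.16  -0.75  14.6 ] 27.3167
[474.3   63.05  70.54] [-10.36  -1.58  14.71] 27.5667
12 -28 297.0 296.5 -21
12 -22 297.0 296.5 -21
12 -18 297.0 296.5 -11
12 26 297.1 293.5 -8
12 29 297.1 296.5 -22
12 32 297.1 296.5 -22
30 -28 286.6 286.5 -15
30 -22 286.6 286.5 -14
30 -18 286.6 286.5 -14
30 26 286.7 286.5 -16
30 29 286.7 286.5 -16
30 32 286.7 286.5 -16
```

The push is steady at about 18 N, and the block's edges lie on the flush, square projection to within about half a pixel.

```bash
python3 -c "
from plant import *
print(sign_off())"
```

```text
the job is handed in; nothing more can be done
None
```

I handed the job in at about 27.6 s, with the zero button pressed fully and released first and the rod now holding the block square and flush at about 18 N; on the first approach the nose slid down the bevel and shifted the block, so I backed off and re-set it, and it now sits about 2 mm below the bevel's middle.

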